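Change the label roll: scrap the spent core, hold the fresh roll over the spindle

TASK

The label roll on the stand is used up: lift the bare cardboard core off the spindle and drop it into the red scrap bin. Then take the fresh white label roll, carry it over the carton to the stand and stop with it hovering upright and centred about 15 mm above the tip of the spindle, never letting it touch the stand. Finish while still holding it there, ready to be lowered on, and do not shift the other things on the bench.

Things in the scene. Friction and masses are not known exactly. Their poses are not given: they have to be found in the camera images.
- roll_stand: fixed upright roll stand: round grey foot 90 mm across, slim column, black flange 56 mm across whose top is 54 mm above the bench, and a steel spindle 14 mm across rising from the flange to 130 mm above the bench. Origin: centre of the underside, on the spindle axis; z up.
- spindle_tip (a point): top end of the steel spindle, on its axis, 130 mm above the bench. A fixed tape dispenser about 110 mm high stands to the right of the stand, its near side 55 to 125 mm from the spindle axis, and a thick fixed steel post rises from the floor at the front right, by the middle of the bench.
- spent_core: spent roll: brown cardboard tube, 38 mm outside, 21 mm bore, 60 mm long, 30 g; starts standing on the stand's flange with the spindle through it (the spindle stands 16 mm out above it). Origin: centre of its lower end; z along the tube, up at the start.
- core_mid (a point): middle of the cardboard core: on its axis, halfway along its 60 mm
- scrap_bin: fixed open red plastic bin, walls 130 (x) x 150 (y) mm outside and 75 mm high, walls and floor 4 mm thick, with a 7 mm round bead along the rim whose top is 79 mm above the bench. Origin: centre of the underside; z up.
- fresh_roll: fresh white label roll standing on the bench on its end: 60 mm across, 60 mm high, with a bore about 20 mm wide, about 0.12 kg. Origin: centre of its underside to 1 mm; z up along its axis.
- roll_foot (a point): centre of the bore at the underside of the fresh roll (1 mm from the body's origin, along its own -x); with the roll upright its top is 60 mm above this point
- carton: brown packed carton, 68 (x) x 107 (y) x 96 mm high, loose, standing between the fresh roll and the stand, about 95 mm in front of the spindle axis; a bystander. Origin: centre of the underside.
- glue_stick: yellow glue stick standing upright, 29 mm across, 94 mm high, loose, beside the carton; a bystander. Origin: centre of the underside.
- marker_red: white marker with a red cap lying on the bench near its front edge, 19 x 137 x 16 mm, loose; a bystander. Origin: centre of the underside.
Mind the look-alikes: they are no part of the job. Leave any green look-alike of the roll_stand alone.

How it is judged:
On the way, in this order (a step that is already met when the one before it is completed fails the run):
1. the spent core lies in the scrap bin, let go (x of core_mid in the frame of scrap_bin between -0.062 and 0.062 m and y of core_mid in the frame of scrap_bin between -0.072 and 0.072 m and height (world z) of core_mid below 0.065 m and contact force between spent_core and the fingers below 0.05 N), for 0.2 s.
2. the fresh roll is lifted off the bench in the gripper (height (world z) of roll_foot above 0.03 m and contact force between fresh_roll and the fingers above 0.5 N), for 0.1 s.
At the end, for the whole second after the job is handed in: The spent core lies in the scrap bin. The fresh roll is held still in the fingers, upright (within 0.15 rad), its bore centred over the spindle tip within 10 mm, its underside 4 to 30 mm above the tip, not touching the stand (horizontal distance between roll_foot and spindle_tip below 0.01 m and height (world z) of roll_foot between 0.134 and 0.16 m and angle between fresh_roll's own z axis and vertical below 0.15 rad and linear speed of fresh_roll below 0.02 m/s and contact force between fresh_roll and the fingers above 0.5 N and contact force between fresh_roll and roll_stand below 0.05 N and x of core_mid in the frame of scrap_bin between -0.062 and 0.062 m and y of core_mid in the frame of scrap_bin between -0.072 and 0.072 m and height (world z) of core_mid below 0.065 m); the arm keeps its last pose, push and grip.
It fails at once if the fresh roll touches the stand (contact force between fresh_roll and roll_stand above 0.5 N).
It fails at once if a bystander is shifted by more than 25 mm (distance of any of carton, glue_stick, marker_red from where it was at the start of the episode above 0.025 m).
It also fails if it takes over 64 s, if anything falls off the work surface, if the arm or the gripper's body presses on something with over 40 N, if the wrist force passes 120 N, or if a joint passes its speed limit or range.

ROBOT

A 6-joint arm with a two-finger parallel gripper is mounted at the origin on a cart in front of the work surface, level with it; the furniture and walls round the work are solid. World frame = base frame: x ahead of the robot, y to its left, z up, the work surface at z = 0. Lengths are in m, angles in rad, forces in N, time in s.
With the tool pointing down it reaches from about 0.35 to 0.775 m from the base axis. Payload 7.3 kg.
Tool frame: the origin (TCP) lies on the mounting face of the last link; the fingertips stand 178 mm ahead of it and the grasp point (between the pads) lies 159 mm ahead of it (robot.tcp_to_tips is the distance from the TCP to the fingertips, in m); z points along the fingers, y is the direction in which the jaws open and shut (so a half turn about z gives the same grasp; the last joint's range is limited). The gripper opens to 92 mm and grips with 3 to 60 N. Pads are 19 mm wide; open, the fingers measure 130 mm over their backs; the gripper's body (75 mm by 190 mm) begins 47 mm behind the grasp point.
Start: joints at [1.137, 0.342, 1.524, -0, 1.275, -0.146], TCP at [0.149, 0.503, 0.405] pointing down, gripper open.
Joint ranges: [-2.53, 2.53], [-0.77, 2.02], [0.04, 2.7], [-1, 4.14], [0.28, 2.66], [-3.11, 3.11]. Speed limits (rad/s): [2.57, 2.57, 3.14, 3.14, 3.14, 3.14].

INTERFACE

Orientations are given as [roll, pitch, yaw] about the fixed x, y, z axes, in that order (R = Rz(yaw) Ry(pitch) Rx(roll)).
In Python, from cell import robot, viewer gives the robot as it stands.
- The arm moves only by the shell command python3 -m creep 'ROWS' [OPENING] [FORCE]. ROWS is JSON, a list that holds one entry, the list of rows, each a list of 6 numbers: the shift along the world's x, y, z in mm, then the turn, a rotation vector about the world's x, y, z in degrees. A call has 1 to 5 rows; each row shifts and turns the pose as measured when the row begins; what a row does not reach is not made up. A row lasts 1/12 s, in which the tool goes at most 41.7 mm and 7.16 degrees, less where a joint would pass 70% of its speed; a pose out of reach is approached as far as the arm can. A call with a gripper value outside its range is refused whole. OPENING is the closure, from -1 (fully open) to 1 (shut), set as the call begins (- or left out, the last holds). The fingers move at their own pace and stop on an object; FORCE is the grip in N (left out, the last holds). Time passes only in rows, so rows that do not move let the fingers close. It gives the time, the measured TCP pose, the force and the opening at its end, in the units of the state.
- robot.observe(): the state, without advancing time (a new reading comes with each control period).
- viewer.read_camera(name): name is "scene" or "top" or "wrist"; returns the picture (384x512x3 uint8, blue, green, red); there is no depth.
- viewer.camera_model(name): a dict with "fx", "fy", "cx", "cy" (pixels), "pose" (4x4, takes a point from camera to world coordinates); the wrist camera has in their place "mount" (4x4, takes a point from camera to tool coordinates, whose origin is the TCP and whose axes are the flange's). Camera axes: x right, y up, looking along -z (the intrinsics and any distortion apply to the point x, -y, -z); pixel columns grow to the right and rows downward; lengths in m; the calibration is good to about 2 mm. A picture is of the moment at which its call begins: read the wrist's pose just before it. camera_model takes no time and is no camera call.
- robot.hand_in(): hands the job in, once; it reports no verdict.
The state is a dict: "time": time; "qpos": joint angles; "qvel": joint speeds; "joint_efforts": joint torques, N m; "tool_pos": TCP position; "tool_rot": TCP orientation; "contact_force": force on the tool from outside, world axes, zero at the start; "torque": the same for the moment, N m; "opening": finger opening in m.
Only numpy, scipy, OpenCV 4.12 (cv2) and the standard library are available. Lean on these libraries where they do the work, as an engineer would, in place of code of your own. Each camera call takes 0.05 s, during which the arm holds its last target. There are 200 camera calls.

## Working session

There is one attempt and no reset: what is moved stays moved. The work goes in short steps, Python scripts to look and compute and a shell command to move; the robot and the scene stay as the last step left them, time stands still between calls to the robot, and variables do not carry over. Pictures are saved under pics/ and viewed, about 8 in all and at most 12, crops included, and the job is handed in when it is done.

```bash
mkdir -p pics; ls
python3 - <<'E'
from cell import robot, viewer
import cv2,numpy as np
print(robot.observe())
for n in("scene","top"):
    cv2.imwrite(f"pics/{n}0.png",cv2.resize(viewer.read_camera(n),(800,600),interpolation=cv2.INTER_CUBIC))
for n in("scene","top","wrist"):print(viewer.camera_model(n))
E
```

```text
pics
{'time': 0.0, 'qpos': array([ 1.13699612e+00,  3.42716700e-01,  1.52502151e+00, -8.80468206e-06,
        1.27538821e+00, -1.45983440e-01]), 'qvel': array([ 0.00014862, -0.00126084,  0.00143959, -0.00049669,  0.00087261,
        0.00187633]), 'joint_efforts': array([-1.50034080e-03, -4.31252396e+01, -2.44221425e+01,  7.14628561e-02,
        5.61212772e-02, -1.30061912e-04]), 'tool_pos': array([0.14893971, 0.50328788, 0.40404631]), 'tool_rot': array([-3.14007397e+00, -2.14780542e-04,  2.85377829e+00]), 'contact_force': array([-0.63246044, -0.69942837,  0.16021877]), 'torque': array([-0.08681554,  0.03221214, -0.02629837]), 'opening': 0.09178339138627967}
{'fx': 379.36816742846815, 'fy': 379.36816742846815, 'cx': 258.4808043706546, 'cy': 187.70586811951586, 'pose': array([[-0.98187735, -0.11135569,  0.15335181,  0.62796809],
       [ 0.18925416, -0.6187634 ,  0.76243997,  0.98079164],
       [ 0.00998646,  0.77764501,  0.6286243 ,  0.62137578],
       [ 0.        ,  0.        ,  0.        ,  1.        ]])}
{'fx': 457.8453638689128, 'fy': 457.8453638689128, 'cx': 251.1352966756095, 'cy': 188.52758238719989, 'pose': array([[ 0.02757673,  0.98416546, -0.17509389,  0.33318267],
       [-0.99960877,  0.02633136, -0.00943221,  0.33909258],
       [-0.00467239,  0.1752855 ,  0.98450656,  0.96295621],
       [ 0.        ,  0.        ,  0.        ,  1.        ]])}
{'fx': 318.71393964694664, 'fy': 318.71393964694664, 'cx': 251.65135988682584, 'cy': 196.57582358448715, 'mount': array([[-4.62860043e-04,  9.52777861e-01,  3.03667801e-01,
         8.19558781e-02],
       [ 9.99999893e-01,  4.34479243e-04,  1.61023953e-04,
        -8.12958140e-04],
       [ 2.14827017e-05,  3.03667843e-01, -9.52777960e-01,
         1.97043410e-02],
       [ 0.00000000e+00,  0.00000000e+00,  0.00000000e+00,
         1.00000000e+00]])}
```

View pics/scene0.png

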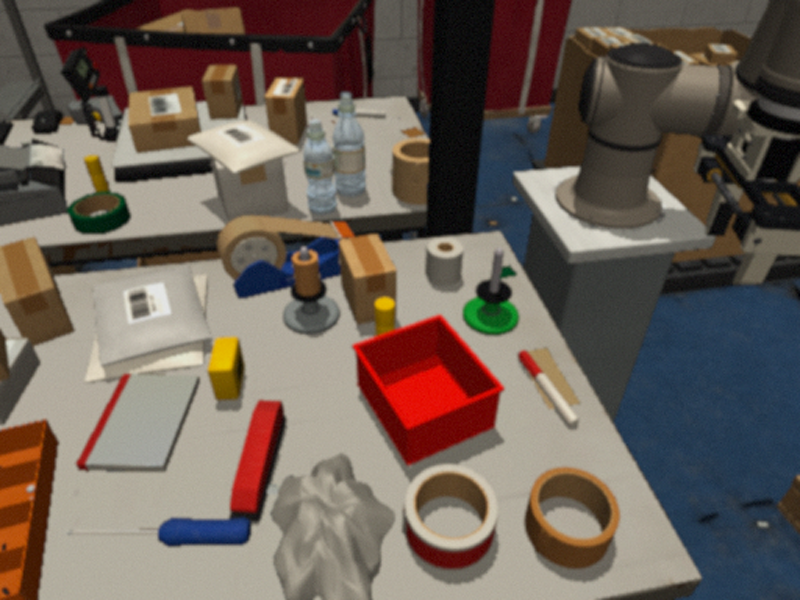

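View pics/top0.png

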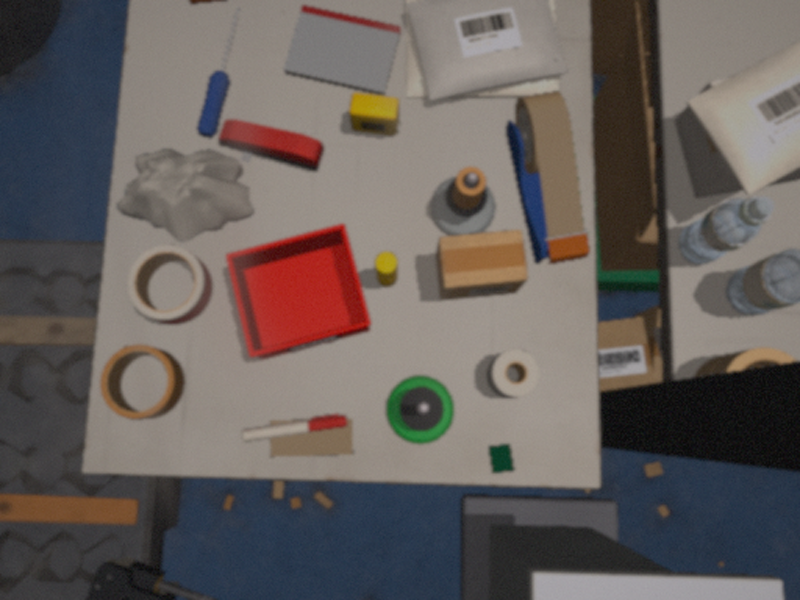

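Top view: the core sits on the grey stand at (470,185), and in the scene view at (305,280). The fresh white roll is at (515,372) / (445,262), the red bin at (298,290) and the carton at (482,262). Things that could be mistaken for the target are the green stand at top (420,408), and the white and brown tape rings at (168,285) and (140,382). I choose the brown core on the grey stand and the small white roll, and check both in an enlarged crop.

```bash
cat > h.py <<'E'
import numpy as np,cv2
from cell import robot,viewer
from scipy.spatial.transform import Rotation as R
def pose(n):
    m=viewer.camera_model(n)
    if n!="wrist": return m,m["pose"]
    s=robot.observe(); T=np.eye(4); T[:3,:3]=R.from_euler("xyz",s["tool_rot"]).as_matrix(); T[:3,3]=s["tool_pos"]
    return m,T@m["mount"]
def at_z(n,u,v,z,P=None):
    m,Q=pose(n); P=Q if P is None else P
    d=P[:3,:3]@np.array([(u-m["cx"])/m["fx"],-(v-m["cy"])/m["fy"],-1]); o=P[:3,3]
    return (o+d*(z-o[2])/d[2]).round(4)
def proj(n,p,P=None):
    m,Q=pose(n); P=Q if P is None else P
    c=P[:3,:3].T@(np.array(p)-P[:3,3]); return (m["cx"]+m["fx"]*c[0]/-c[2], m["cy"]+m["fy"]*c[1]/c[2])
E
python3 - <<'E'
from h import *
k=1.5625
a=lambda n,u,v,z:print(n,u,v,z,at_z(n,u/k,v/k,z))
a("top",472,180,.13);a("scene",303,249,.13)
a("top",515,372,.06);a("scene",445,247,.06)
for p in((228,256),(344,227),(368,325),(250,356)):a("top",*p,.079)
a("top",482,262,.096);a("top",386,257,.094);a("top",422,406,.13)
t=cv2.imread("pics/top0.png");s=cv2.imread("pics/scene0.png")
r=lambda i,x,y:cv2.resize(i[y:y+100,x:x+100],(400,400),interpolation=cv2.INTER_CUBIC)
cv2.imwrite("pics/c1.png",np.hstack([r(t,420,140),r(s,255,230)]))
E
```

```text
top 472 180 0.13 [0.6255 0.2542 0.13  ]
scene 303 249 0.13 [0.6326 0.2587 0.13  ]
top 515 372 0.06 [0.3991 0.191  0.06  ]
scene 445 247 0.06 [0.4002 0.1914 0.06  ]
top 228 256 0.079 [0.5345 0.5574 0.079 ]
top 344 227 0.079 [0.5764 0.4118 0.079 ]
top 368 325 0.079 [0.4511 0.3769 0.079 ]
top 250 356 0.079 [0.4085 0.5216 0.079 ]
top 482 262 0.096 [0.5314 0.2374 0.096 ]
top 386 257 0.094 [0.535  0.3567 0.094 ]
top 422 406 0.13 [0.3521 0.3094 0.13  ]
```

View pics/c1.png

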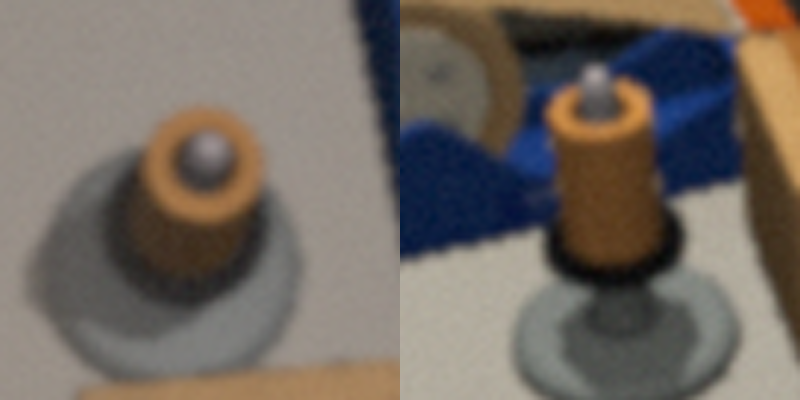

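The close crop confirms it: a brown core with the steel spindle tip on the grey foot, tip at top (472,178) and scene (304,247.5). Next I locate the post and the dispenser before reaching.

Run:
```python
from h import *
k=1.5625
a=lambda n,u,v,z:at_z(n,u/k,v/k,z)
def line(n,u,v):
    o=pose(n)[1][:3,3]; p=a(n,u,v,.0); return o[:2],(p-o)[:2]
def inter(l,m):
    s=np.linalg.solve(np.c_[l[1],-m[1]],m[0]-l[0]); return (l[0]+s[0]*l[1]).round(3)
for su in((432,200),(487,80),(475,225)):
  for tu in((790,362),(790,470),(605,388),(605,448)): print(su,tu,inter(line("scene",*su),line("top",*tu)))
print("benchedge",a("top",600,480,0),a("top",596,300,0))
print("tip",a("top",472,178,.13),a("scene",303.75,247.5,.13))
for p in((540,255),(512,125),(525,190),(550,240)):print("disp",p,a("top",*p,0),a("top",*p,.05),a("top",*p,.11))
for p in((440,237),(522,231),(526,275),(441,288)):print("carton",p,a("top",*p,.096))
```

```text
(432, 200) (790, 362) [0.387 0.038]
(432, 200) (790, 470) [ 0.26  -0.461]
(432, 200) (605, 388) [0.389 0.044]
(432, 200) (605, 448) [ 0.256 -0.475]
(487, 80) (790, 362) [0.358 0.199]
(487, 80) (790, 470) [0.307 0.051]
(487, 80) (605, 388) [0.359 0.202]
(487, 80) (605, 448) [0.305 0.047]
(475, 225) (790, 362) [0.357 0.206]
(475, 225) (790, 470) [0.308 0.067]
(475, 225) (605, 388) [0.358 0.209]
(475, 225) (605, 448) [0.307 0.064]
benchedge [0.266  0.0707 0.    ] [0.5044 0.0706 0.    ]
tip [0.628  0.2542 0.13  ] [0.6313 0.2551 0.13  ]
disp (540, 255) [0.5653 0.1463 0.    ] [0.5533 0.1563 0.05  ] [0.5388 0.1683 0.11  ]
disp (512, 125) [0.7546 0.1846 0.    ] [0.7327 0.1926 0.05  ] [0.7064 0.2022 0.11  ]
disp (525, 190) [0.6583 0.1665 0.    ] [0.6415 0.1755 0.05  ] [0.6212 0.1862 0.11  ]
disp (550, 240) [0.587  0.1323 0.    ] [0.5738 0.143  0.05  ] [0.558  0.1559 0.11  ]
carton (440, 237) [0.5619 0.29   0.096 ]
carton (522, 231) [0.5724 0.1877 0.096 ]
carton (526, 275) [0.5163 0.183  0.096 ]
carton (441, 288) [0.4972 0.2877 0.096 ]
```

Post corner is near (0.388, 0.045) and the dispenser is at least 70 mm from the spindle. The tip is at about (0.629, 0.255). The current yaw (jaws mostly along y) is fine. Setting out high, with the gripper partly open.

```bash
python3 -m creep '[[[35,-18,0,0,0,0],[35,-18,0,0,0,0],[35,-18,0,0,0,0],[35,-18,0,0,0,0],[35,-18,0,0,0,0]]]' -0.3 20
python3 -m creep '[[[35,-18,0,0,0,0],[35,-18,0,0,0,0],[35,-18,0,0,0,0],[35,-18,0,0,0,0],[35,-18,0,0,0,0]]]'
```

```text
time: 0.52
tool_pos: [0.3223, 0.4126, 0.4023]
tool_rot: [-3.138, -0.004, 2.869]
contact_force: [0.9, 0.2, 1.0]
opening: 0.0632
time: 0.93
tool_pos: [0.5046, 0.3161, 0.4006]
tool_rot: [-3.135, -0.007, 2.869]
contact_force: [0.6, 1.6, 0.3]
opening: 0.0598
```

```bash
python3 -m creep '[[[35,-18,0,0,0,0],[35,-18,0,0,0,0],[35,-17,0,0,0,0],[15,-6,0,0,0,0],[0,0,0,0,0,0]]]'
python3 - <<'E'
from h import *
P=pose("wrist")[1]; np.save("P1.npy",P); s=robot.observe(); print(s["tool_pos"],s["tool_rot"],s["qpos"].round(2),s["joint_efforts"].round(1))
w=viewer.read_camera("wrist"); print(proj("wrist",(.629,.255,.13),P),proj("wrist",(.629,.255,.114),P))
b=cv2.resize(viewer.read_camera("scene"),(400,300))
cv2.imwrite("pics/w1.png",np.vstack([cv2.resize(w,(800,600),interpolation=cv2.INTER_CUBIC)]));cv2.imwrite("pics/s1.png",b)
E
```

```text
time: 1.35
tool_pos: [0.6357, 0.2468, 0.3961]
tool_rot: [-3.132, -0.01, 2.861]
contact_force: [-0.7, -0.7, -0.6]
opening: 0.0596
[0.63572529 0.24679689 0.39611205] [-3.13164854 -0.00985861  2.86091987] [ 0.26  0.65  1.03 -0.    1.47 -1.03] [ -0.5 -59.6 -27.1  -0.    0.2  -0.2]
(np.float64(263.42779795499746), np.float64(193.41579446630584)) (np.float64(262.9546069662169), np.float64(188.09832323043148))
```

View pics/w1.png

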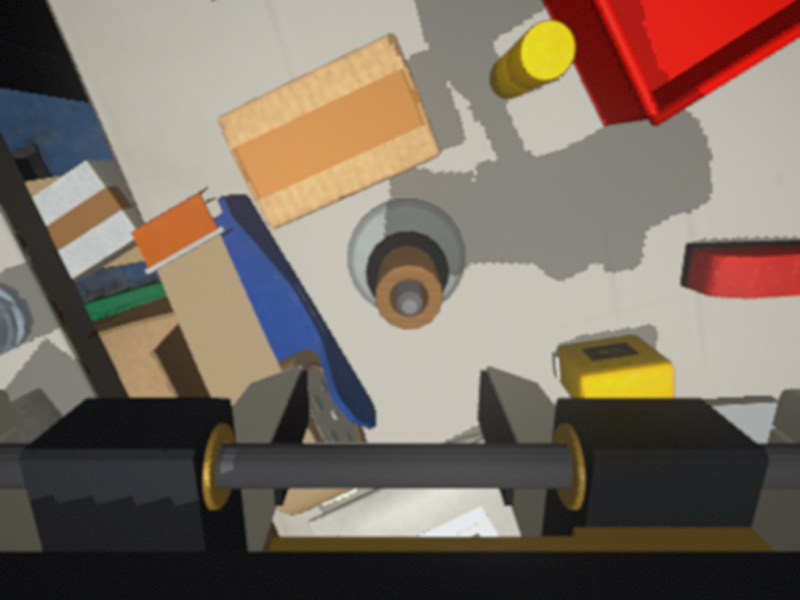

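The wrist view shows the tip at (408,298) inside the core. The dispenser is left at (300,330) and the carton is at (330,130), both clear of the fingers.

```bash
cat >> h.py <<'E'
def go(x,y,z,yaw=2.86):
    s=robot.observe(); 
    r=(R.from_euler("xyz",[np.pi,0,yaw])*R.from_euler("xyz",s["tool_rot"]).inv()).as_rotvec(degrees=True)
    # grasp point, not TCP
    g=s["tool_pos"]
    print("d mm",((np.array([x,y,z+.159])-g)*1000).round(1),"rot",r.round(2),"F",s["contact_force"].round(1),"open",round(s["opening"],4))
E
python3 - <<'E'
from h import *
P=np.load("P1.npy"); k=1.5625
p=at_z("wrist",408/k,298/k,.13,P);print(p, at_z("wrist",408/k,288/k,.114,P)); go(p[0],p[1],.092)
E
```

```text
[0.6263 0.2538 0.13  ] [0.6253 0.2544 0.114 ]
d mm [  -7.     5.2 -145.3] rot [ 0.37 -0.8  -0.17] F [-1.6  1.5  0.4] open 0.0595
```

```bash
python3 -m creep '[[[-8,7,0,0.4,-0.8,0],[0,0,-25,0,0,0],[0,0,-30,0,0,0],[0,0,-30,0,0,0],[0,0,0,0,0,0]]]'; python3 -c "
from h import *;go(.6275,.254,.092)"
```

```text
time: 1.87
tool_pos: [0.6177, 0.2615, 0.3121]
tool_rot: [3.137, 0.001, 2.87]
contact_force: [-0.6, 0.3, -1.1]
opening: 0.0598
d mm [  9.8  -7.5 -61.1] rot [-0.21  0.14 -0.57] F [-0.6  0.3 -1.1] open 0.0598
```

```bash
python3 -m creep '[[[9,-7,0,0,0,-0.5],[0,0,0,0,0,0],[0,0,-20,0,0,0],[0,0,0,0,0,0]]]'; python3 -c "
from h import *;go(.6275,.254,.092)"
```

```text
time: 2.2
tool_pos: [0.6257, 0.2571, 0.298]
tool_rot: [3.134, 0.005, 2.865]
contact_force: [-0.8, -0.4, -0.6]
opening: 0.0597
d mm [  1.8  -3.1 -47. ] rot [-0.32  0.41 -0.28] F [-0.8 -0.4 -0.6] open 0.0597
```

```bash
python3 -m creep '[[[2,-3,-20,-0.3,0.4,0],[0,0,-20,0,0,0],[0,0,0,0,0,0],[0,0,0,0,0,0]]]'
python3 - <<'E'
from h import *
go(.6275,.254,.092)
P=pose("wrist")[1]; w=viewer.read_camera("wrist"); print(proj("wrist",(.628,.254,.13),P)); cv2.imwrite("pics/w2.png",w)
E
```

```text
time: 2.53
tool_pos: [0.6298, 0.255, 0.2679]
tool_rot: [3.134, 0.012, 2.865]
contact_force: [-0.1, -0.4, 1.1]
opening: 0.0601
d mm [ -2.3  -1.  -16.9] rot [-0.25  0.77 -0.29] F [-0.1 -0.4  1.1] open 0.0601
(np.float64(247.7362251888759), np.float64(288.37266263009553))
```

View pics/w2.png

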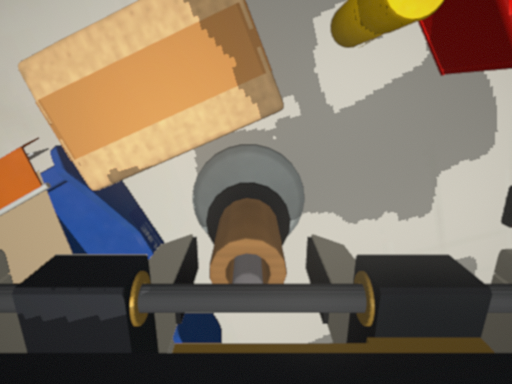

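```bash
python3 -m creep '[[[-2,-1,-18,-0.2,0.8,0],[0,0,0,0,0,0]]]'; python3 -m creep '[[[0,0,0,0,0,0],[0,0,0,0,0,0],[0,0,0,0,0,0],[0,0,0,0,0,0],[0,0,0,0,0,0]]]' 1 20; python3 -c "
from h import *;go(.6275,.254,.092)"
```

```text
time: 2.75
tool_pos: [0.6282, 0.2542, 0.2526]
tool_rot: [3.139, 0.003, 2.865]
contact_force: [-0.6, 0.7, -0.5]
opening: 0.0592
time: 3.17
tool_pos: [0.6286, 0.2545, 0.2544]
tool_rot: [3.137, 0.005, 2.865]
contact_force: [-0.3, 0.3, -0.5]
opening: 0.038
d mm [-1.1 -0.5 -3.4] rot [-0.16  0.33 -0.3 ] F [-0.3  0.3 -0.5] open 0.038
```

Gripped at 38 mm. Lifting straight up.

```bash
python3 -m creep '[[[0,0,15,0,0,0],[0,0,20,0,0,0],[0,0,25,0,0,0],[0,0,25,0,0,0],[0,0,25,0,0,0]]]';python3 -m creep '[[[0,0,25,0,0,0],[0,0,20,0,0,0],[0,0,0,0,0,0]]]'; python3 -c "
from h import *;go(.493,.467,.18)"
```

```text
time: 3.58
tool_pos: [0.6268, 0.2539, 0.3607]
tool_rot: [-3.138, -0.008, 2.865]
contact_force: [0.4, -0.1, -0.7]
opening: 0.038
time: 3.83
tool_pos: [0.6267, 0.2539, 0.4146]
tool_rot: [3.14, 0.0, 2.865]
contact_force: [0.0, 0.1, 0.7]
opening: 0.0379
d mm [-133.7  213.1  -75.6] rot [-0.08  0.04 -0.3 ] F [0.  0.1 0.7] open 0.0379
```

```bash
python3 -m creep '[[[-19,30,0,0,0,0],[-19,30,0,0,0,0],[-19,30,0,0,0,0],[-19,30,0,0,0,0],[-19,30,0,0,0,0]]]';python3 -m creep '[[[-19,30,0,0,0,0],[-19,30,0,0,0,0],[0,0,0,0,0,0]]]'; python3 -c "
from h import *;go(.493,.467,.085)"
```

```text
time: 4.25
tool_pos: [0.5325, 0.4008, 0.4125]
tool_rot: [-3.141, 0.004, 2.852]
contact_force: [0.6, -0.7, 0.1]
opening: 0.0384
time: 4.5
tool_pos: [0.4879, 0.4681, 0.409]
tool_rot: [-3.14, -0.001, 2.857]
contact_force: [0.2, -0.1, -0.3]
opening: 0.0379
d mm [   5.1   -1.1 -165. ] rot [ 0.06 -0.08  0.18] F [ 0.2 -0.1 -0.3] open 0.0379
```

```bash
python3 -m creep '[[[5,-1,-35,0,0,0],[0,0,-35,0,0,0],[0,0,-35,0,0,0],[0,0,-35,0,0,0],[0,0,-20,0,0,0]]]';python3 -m creep '[[[0,0,0,0,0,0],[0,0,0,0,0,0]]]'; python3 -c "
from h import *;go(.493,.467,.085)"
```

```text
time: 4.92
tool_pos: [0.4896, 0.4695, 0.2463]
tool_rot: [3.134, 0.006, 2.865]
contact_force: [-0.5, -0.1, -0.5]
opening: 0.038
time: 5.08
tool_pos: [0.4883, 0.4677, 0.2388]
tool_rot: [-3.139, -0.001, 2.864]
contact_force: [-0.1, 1.2, -0.1]
opening: 0.0379
d mm [ 4.7 -0.7  5.2] rot [ 0.13 -0.12 -0.25] F [-0.1  1.2 -0.1] open 0.0379
```

```bash
python3 -m creep '[[[0,0,0,0,0,0],[0,0,0,0,0,0],[0,0,0,0,0,0],[0,0,0,0,0,0],[0,0,0,0,0,0]]]' -0.2;python3 -m creep '[[[0,0,20,0,0,0],[0,0,35,0,0,0],[0,0,35,0,0,0],[0,0,35,0,0,0],[0,0,30,0,0,0]]]'; python3 -m creep '[[[0,0,0,0,0,0],[0,0,0,0,0,0]]]'
python3 - <<'E'
from h import *
go(.4,.191,.2)
cv2.imwrite("pics/b.png",np.hstack([viewer.read_camera("wrist")[:, :],viewer.read_camera("top")])[:,:,:][:, :, :] if 0 else cv2.resize(np.hstack([viewer.read_camera("wrist"),viewer.read_camera("top")]),(800,300)))
E
```

```text
time: 5.5
tool_pos: [0.4901, 0.468, 0.245]
tool_rot: [3.137, 0.004, 2.864]
contact_force: [-0.5, 0.4, 0.6]
opening: 0.0551
time: 5.92
tool_pos: [0.4882, 0.4665, 0.4012]
tool_rot: [-3.138, -0.002, 2.864]
contact_force: [0.7, 0.9, 0.1]
opening: 0.0549
time: 6.08
tool_pos: [0.4882, 0.4666, 0.4122]
tool_rot: [3.131, 0.009, 2.864]
contact_force: [-0.8, 0.3, -0.7]
opening: 0.0551
d mm [ -88.2 -275.6  -53.2] rot [-0.43  0.63 -0.21] F [-0.8  0.3 -0.7] open 0.0551
```

View pics/b.png

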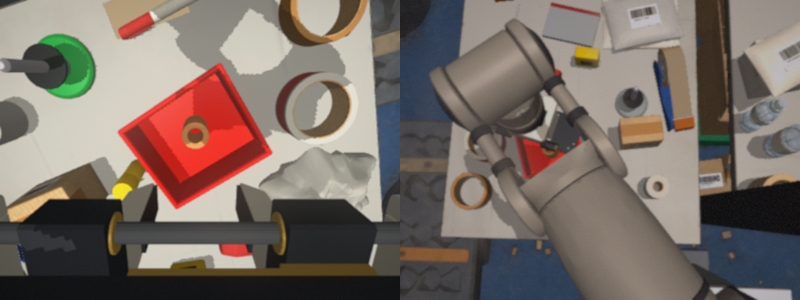

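The core stands in the bin in the wrist view at (195,133), and it has been released. Now going to the fresh roll with the jaws fully open.

```bash
python3 -m creep '[[[-11,-34,0,0,0,0],[-11,-34,0,0,0,0],[-11,-34,0,0,0,0],[-11,-34,0,0,0,0],[-11,-34,0,0,0,0]]]' -1;python3 -m creep '[[[-11,-34,0,0,0,0],[-11,-34,0,0,0,0],[-8,-25,0,0,0,0],[0,0,0,0,0,0]]]'
python3 - <<'E'
from h import *
go(.4,.191,.2)
P=pose("wrist")[1]; np.save("P2.npy",P); w=viewer.read_camera("wrist"); print(proj("wrist",(.4,.191,.06),P)); s=cv2.resize(viewer.read_camera("scene"),(288,216)); s=cv2.copyMakeBorder(s,0,168,0,0,0)
print(robot.observe()["joint_efforts"].round(1),robot.observe()["qpos"].round(2))
cv2.imwrite("pics/w3.png",np.hstack([w,s]))
E
```

```text
time: 6.6
tool_pos: [0.4305, 0.2958, 0.3991]
tool_rot: [3.142, -0.003, 2.87]
contact_force: [0.8, -0.4, 0.4]
opening: 0.0839
time: 6.93
tool_pos: [0.3944, 0.1943, 0.3929]
tool_rot: [-3.132, -0.014, 2.869]
contact_force: [0.4, 0.9, -0.7]
opening: 0.0913
d mm [  5.6  -3.3 -33.9] rot [ 0.31 -0.9  -0.5 ] F [ 0.4  0.9 -0.7] open 0.0913
(np.float64(253.98982178862676), np.float64(190.06659143835188))
[ -0.8 -35.3 -22.3  -0.1   0.3  -0.1] [ 0.29  0.2   1.75  0.    1.2  -1.01]
```

View pics/w3.png

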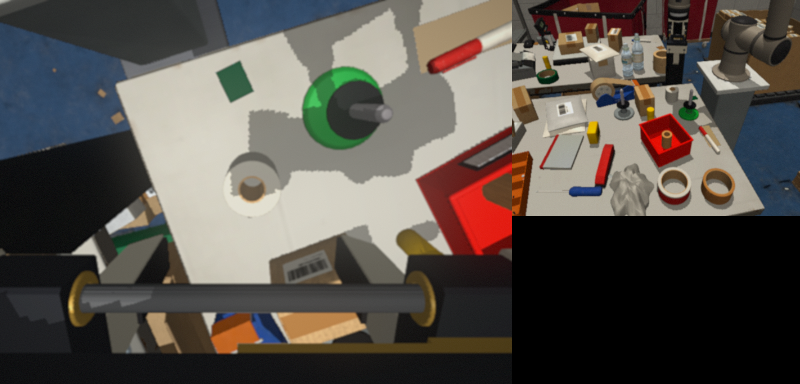

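The bore of the roll appears at (253,188) against a predicted (254,190), so the estimate holds. Descending.

```bash
python3 -m creep '[[[5,-3,0,0.3,-0.9,-0.4],[0,0,-30,0,0,0],[0,0,-30,0,0,0],[0,0,-30,0,0,0],[0,0,0,0,0,0]]]';python3 -c "
from h import *;go(.3985,.191,.035)"
```

```text
time: 7.45
tool_pos: [0.4045, 0.1972, 0.3005]
tool_rot: [3.132, 0.011, 2.864]
contact_force: [-0.9, -0.5, -1.2]
opening: 0.0915
d mm [  -6.    -6.2 -106.5] rot [-0.35  0.73 -0.24] F [-0.9 -0.5 -1.2] open 0.0915
```

```bash
python3 -m creep '[[[-6,-6,0,-0.3,0.6,0],[0,0,-20,0,0,0],[0,0,0,0,0,0]]]';python3 -c "
from h import *;go(.3985,.191,.035)"
```

```text
time: 7.7
tool_pos: [0.3996, 0.1925, 0.2811]
tool_rot: [3.141, 0.001, 2.867]
contact_force: [-1.4, -0.7, 0.3]
opening: 0.0919
d mm [ -1.1  -1.5 -87.1] rot [-0.02  0.07 -0.41] F [-1.4 -0.7  0.3] open 0.0919
```

```bash
python3 -m creep '[[[-1,-1,-20,0,0,0],[0,0,-20,0,0,0],[0,0,-20,0,0,0],[0,0,0,0,0,0]]]';python3 - <<'E'
from h import *;go(.3985,.191,.035)
P=pose("wrist")[1]; w=viewer.read_camera("wrist"); print(proj("wrist",(.3985,.191,.06),P)); cv2.imwrite("pics/w4.png",w)
E
```

```text
time: 8.03
tool_pos: [0.4016, 0.1929, 0.2267]
tool_rot: [3.135, 0.011, 2.869]
contact_force: [-0.8, -1.1, -0.5]
opening: 0.0918
d mm [ -3.1  -1.9 -32.7] rot [-0.18  0.69 -0.52] F [-0.8 -1.1 -0.5] open 0.0918
(np.float64(246.10794808066882), np.float64(253.87441015950333))
```

View pics/w4.png

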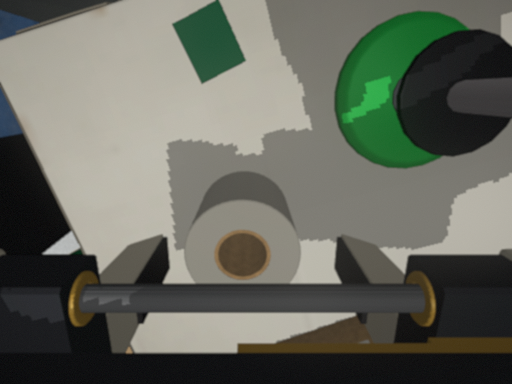

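Bore at (242,254), about 2 mm to the right of the estimate, well inside the jaws. Down and grip.

```bash
python3 -m creep '[[[-3,-4,-17,-0.2,0.7,0],[0,0,-14,0,0,0],[0,0,0,0,0,0]]]';python3 -c "
from h import *;go(.3985,.189,.035)"; python3 -m creep '[[[0,0,0,0,0,0],[0,0,0,0,0,0],[0,0,0,0,0,0],[0,0,0,0,0,0],[0,0,0,0,0,0]]]' 1 25;python3 -c "
from h import *;go(.3985,.189,.035)"
```

```text
time: 8.33
tool_pos: [0.4022, 0.1901, 0.2029]
tool_rot: [3.136, 0.01, 2.87]
contact_force: [-0.6, -0.8, 0.3]
opening: 0.0921
d mm [-3.7 -1.1 -8.9] rot [-0.16  0.67 -0.59] F [-0.6 -0.8  0.3] open 0.0921
time: 8.75
tool_pos: [0.4046, 0.191, 0.2096]
tool_rot: [3.131, 0.019, 2.871]
contact_force: [-0.9, -0.5, -0.4]
opening: 0.0627
d mm [ -6.1  -2.  -15.6] rot [-0.3   1.2  -0.62] F [-0.9 -0.5 -0.4] open 0.0627
```

The idle rows drifted upward and the grip is high. Reopening a little and going down again with drift compensation.

```bash
python3 -m creep '[[[-3,-1,-2,-0.3,1.2,0],[-2,-1,-8,0,0.1,0],[-0.5,0,-8,0,0.1,0],[-0.5,0,-2,0,0.1,0]]]' -0.75;python3 -c "
from h import *;go(.3985,.189,.035)"
```

```text
time: 9.08
tool_pos: [0.3983, 0.189, 0.1893]
tool_rot: [-3.141, -0.005, 2.871]
contact_force: [-1.0, 0.7, -0.3]
opening: 0.0796
d mm [0.2 0.  4.7] rot [-0.03 -0.28 -0.63] F [-1.   0.7 -0.3] open 0.0796
```

```bash
python3 -m creep '[[[0,0,2,0,0,-0.3],[0,0,0,0,0,0],[0,0,0,0,0,0]]]' 1 25;python3 -c "
from h import *;go(.3985,.189,.035)"
```

```text
time: 9.33
tool_pos: [0.3977, 0.1889, 0.1896]
tool_rot: [-3.139, -0.008, 2.865]
contact_force: [0.3, 0.9, 0.6]
opening: 0.0655
d mm [0.8 0.1 4.4] rot [ 0.02 -0.51 -0.29] F [0.3 0.9 0.6] open 0.0655
```

```bash
python3 -m creep '[[[0,0,1,0,-0.4,0],[0,0,0,0,0,0],[0,0,0,0,0,0]]]' 1 25;python3 -c "
from h import *;go(.3985,.189,.035)"
```

```text
time: 9.58
tool_pos: [0.3978, 0.1889, 0.1907]
tool_rot: [-3.141, -0.001, 2.865]
contact_force: [-0.3, -1.1, -1.5]
opening: 0.0597
d mm [0.7 0.1 3.3] rot [ 0.03 -0.07 -0.29] F [-0.3 -1.1 -1.5] open 0.0597
```

Gripped at 59.7 mm and level, with the grasp point 32 mm above the underside. Lifting.

```bash
python3 -m creep '[[[0,0,15,0,0,0],[0,0,30,0,0,0],[0,0,35,0,0,0],[0,0,35,0,0,0],[0,0,35,0,0,0]]]' - 30;python3 -m creep '[[[0,0,20,0,0,0],[0,0,10,0,0,0],[0,0,0,0,0,0]]]';python3 -c "
from h import *;go(.627,.254,.21)"
```

```text
time: 10.0
tool_pos: [0.3942, 0.1877, 0.3394]
tool_rot: [-3.131, -0.017, 2.865]
contact_force: [0.7, 1.3, -2.4]
opening: 0.0599
time: 10.25
tool_pos: [0.3944, 0.1878, 0.3785]
tool_rot: [-3.138, -0.005, 2.865]
contact_force: [1.0, 0.2, -1.1]
opening: 0.0599
d mm [232.6  66.2  -9.5] rot [ 0.13 -0.35 -0.29] F [ 1.   0.2 -1.1] open 0.0599
```

```bash
python3 -m creep '[[[28,8,0,0,0,0],[28,8,0,0,0,0],[28,8,0,0,0,0],[28,8,0,0,0,0],[28,8,0,0,0,0]]]';python3 -c "
from h import *;go(.627,.254,.21)"
```

```text
time: 10.67
tool_pos: [0.5333, 0.228, 0.3757]
tool_rot: [-3.134, -0.011, 2.866]
contact_force: [1.1, 0.0, -0.5]
opening: 0.0594
d mm [93.7 26.  -6.7] rot [ 0.25 -0.74 -0.35] F [ 1.1  0.  -0.5] open 0.0594
```

```bash
python3 -m creep '[[[28,8,0,0.2,-0.7,0],[28,8,0,0,0,0],[20,6,0,0,0,0],[8,3,0,0,0,0],[0,0,0,0,0,0]]]';python3 -c "
from h import *;go(.627,.254,.178)"
```

```text
time: 11.08
tool_pos: [0.6248, 0.2544, 0.3643]
tool_rot: [-3.135, -0.009, 2.865]
contact_force: [-1.4, 0.8, -1.5]
opening: 0.0593
d mm [  2.2  -0.4 -27.3] rot [ 0.22 -0.6  -0.29] F [-1.4  0.8 -1.5] open 0.0593
```

```bash
python3 -m creep '[[[2,0,-8,0.2,-0.6,-0.2],[0,0,-8,0,0,0],[0,0,0,0,0,0]]]';python3 - <<'E'
from h import *;go(.627,.254,.178)
s=viewer.read_camera("scene"); print(proj("scene",(.628,.254,.13)))
cv2.imwrite("pics/h1.png",cv2.resize(s[100:250,120:300],(720,600),interpolation=cv2.INTER_CUBIC))
E
```

```text
time: 11.33
tool_pos: [0.6259, 0.254, 0.3427]
tool_rot: [-3.137, -0.006, 2.862]
contact_force: [-0.7, 0.1, -2.3]
opening: 0.0599
d mm [ 1.1 -0.  -5.7] rot [ 0.14 -0.41 -0.09] F [-0.7  0.1 -2.3] open 0.0599
(np.float64(195.84622860130634), np.float64(157.9934029213978))
```

View pics/h1.png

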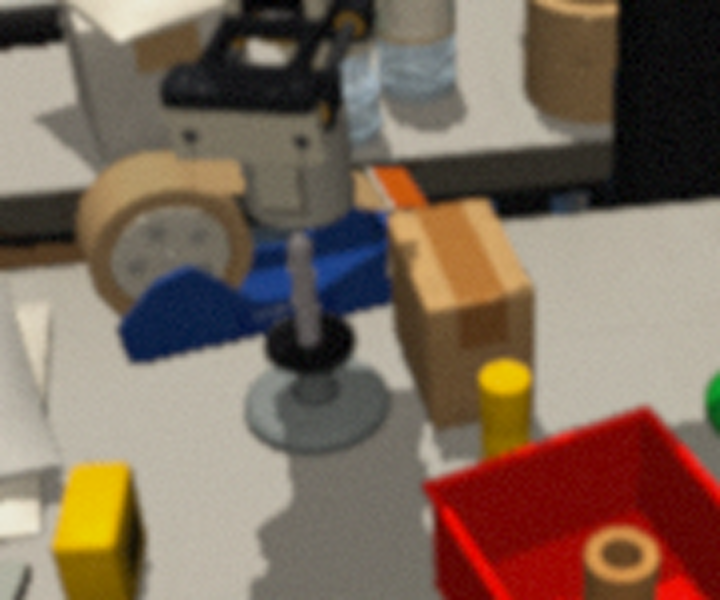

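Scene crop: roll upright between the fingers, lower edge from x 246 to 352 and its near rim at y≈226. The tip is below it at (300,238) with a clear gap, the carton is undisturbed, and the core is in the bin at (620,560).

Run:
```python
from h import *
a=lambda u,v,z:at_z("scene",120+u/4,100+v/4,z)
print("tip",a(300,238,.13),"near rim",a(299,226,.1517))
z=.1517
for c in((.626,.254),(.628,.254),(.63,.254)):
    th=np.linspace(0,6.3,80); q=np.array([proj("scene",(c[0]+.03*np.cos(t),c[1]+.03*np.sin(t),z)) for t in th]); q=(q-[120,100])*4
    print(c,q.min(0).round(),q.max(0).round())
print(((np.array(proj("scene",(.628,.254,.13)))-[120,100])*4).round())
```

```text
tip [0.6303 0.2597 0.13  ] near rim [0.63   0.2799 0.1517]
(0.626, 0.254) [249. 171.] [357. 230.]
(0.628, 0.254) [245. 171.] [354. 230.]
(0.63, 0.254) [242. 171.] [350. 231.]
[303. 232.]
```

Run:
```python
from h import *;go(.627,.254,.178)
s=np.mean([viewer.read_camera("scene").astype(float) for _ in range(6)],0).astype(np.uint8)
c=cv2.resize(s[125:185,175:215],(400,600),interpolation=cv2.INTER_CUBIC)
w=cv2.resize(viewer.read_camera("wrist"),(400,300))
cv2.imwrite("pics/h2.png",np.hstack([c,cv2.copyMakeBorder(w,0,300,0,0,0)]))
go(.627,.254,.178)
```

```text
d mm [ 1.1  0.  -6.3] rot [ 0.14 -0.39 -0.09] F [-0.5 -1.2 -1.2] open 0.0595
d mm [ 0.3 -0.3 -9.4] rot [ 0.04 -0.05 -0.09] F [ 1.4  1.  -1.3] open 0.0592
```

View pics/h2.png

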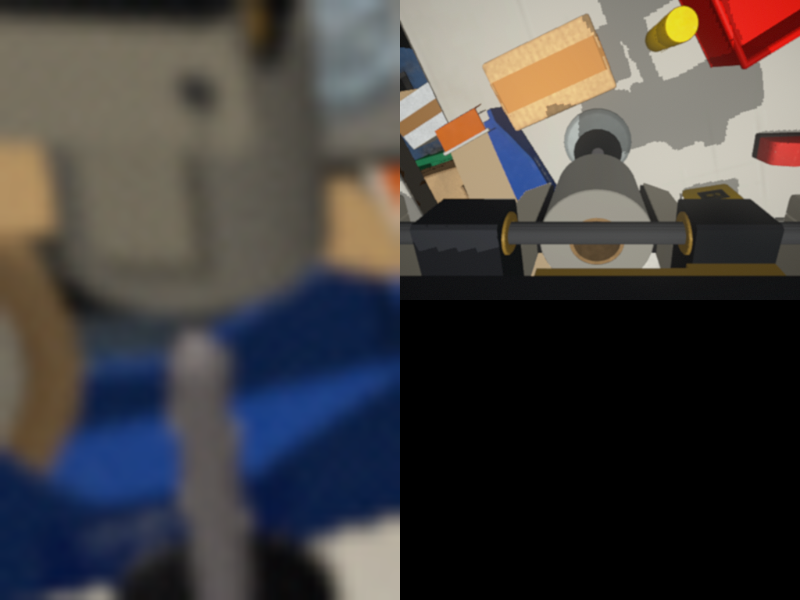

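Run:
```python
from h import *
f=1.28
go(.627,.254,.178)
print(robot.observe()["tool_pos"],"foot",at_z("wrist",198*f,137*f,.006),"bore",at_z("wrist",197*f,242*f,.215),"proj tip axis foot",proj("wrist",(.628,.254,.006)))
```

```text
d mm [ 0.3 -0.3 -9.4] rot [ 0.04 -0.05 -0.09] F [ 1.4  1.  -1.3] open 0.0592
[0.62673804 0.25427652 0.34641427] foot [0.6241 0.2557 0.006 ] bore [0.6293 0.2528 0.215 ] proj tip axis foot (np.float64(252.8706337517136), np.float64(179.36042209391553))
```

The wrist (foot axis ≈ 0.624, 0.256; bore ≈ 0.629, 0.253) and the scene agree that the roll is centred within a few mm. Small correction down.

```bash
python3 -m creep '[[[-1,1,-5,0,0,0],[0,0,-4,0,0,0],[0,0,0,0,0,0]]]'
python3 - <<'E'
from h import *
for i in range(8):
    go(.627,.255,.178); s=viewer.read_camera("scene")
c=cv2.resize(s[125:260,170:305],(600,600),interpolation=cv2.INTER_CUBIC); cv2.imwrite("pics/h3.png",c)
E
```

```text
time: 11.98
tool_pos: [0.6255, 0.2554, 0.3376]
tool_rot: [-3.142, 0.001, 2.862]
contact_force: [-0.5, -0.5, -2.6]
opening: 0.0593
d mm [ 1.5 -0.4 -0.6] rot [ 0.02  0.04 -0.09] F [-0.5 -0.5 -2.6] open 0.0593
d mm [ 1.5 -0.4 -0.9] rot [ 0.01  0.06 -0.09] F [ 0.3 -0.2 -0.3] open 0.0599
d mm [ 1.4 -0.4 -1.2] rot [ 0.01  0.08 -0.09] F [-0.3 -0.5 -0.8] open 0.0598
d mm [ 1.3 -0.4 -1.4] rot [-0.    0.1  -0.09] F [-0.1  0.2 -2.1] open 0.0595
d mm [ 1.2 -0.4 -1.6] rot [-0.    0.12 -0.09] F [-0.9 -0.4 -3. ] open 0.0595
d mm [ 1.2 -0.4 -1.6] rot [-0.01  0.12 -0.09] F [ 0.3 -0.5 -1.1] open 0.0596
d mm [ 1.2 -0.4 -1.7] rot [-0.01  0.13 -0.08] F [-0.2  0.2 -0.8] open 0.0595
d mm [ 1.2 -0.4 -1.7] rot [-0.01  0.13 -0.08] F [ 0.2 -0.  -1.2] open 0.0594
```

View pics/h3.png

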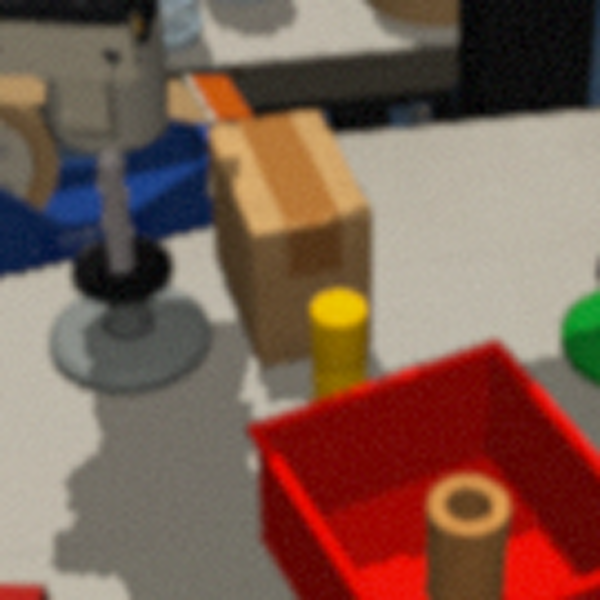

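Settled: the underside is at about 0.148 m, the tip sits just under the roll at (110,150), and the core stands in the bin at (468,540). The carton and glue stick are in place. Handing in.

```bash
python3 -c "
from cell import robot
print(robot.hand_in())"
```

```text
the job is handed in; nothing more can be done
None
```

The spent core is in the scrap bin, and the fresh roll is being held upright over the spindle. The job was handed in at about 12.5 s; no verdict was reported.

**Last checks:**
- **Height and pose:** the roll's underside is at about 0.148 m, roughly 18 mm above the tip rather than the 15 mm asked for, but within the allowed range. Tool tilt is about 0.1°, the jaws hold at 59.5 mm, and the arm had stopped drifting.
- **Core and bystanders:** the last picture shows the core standing upright in the bin and the carton and glue stick in place. The marker was out of frame in that picture; the arm never went near it.
- **Centring:** my estimates put the roll within a few mm of the spindle axis. The cameras disagreed on the tip by up to about 6 mm in y, depending on how I read its rounded end. The wrist view put the stand axis about 5 mm in x from the bore. Both are inside the 10 mm limit.
- **Mended on the way:** the first grip on the fresh roll sat too high because the arm drifted upward during idle rows. I reopened the jaws, went lower and gripped again before lifting.

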